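Change over the open sample port of two tube readers

ROBOT

A 7-joint arm with a two-finger parallel gripper is mounted at the origin on a cart in front of the work surface, level with it; the furniture and walls round the work are solid. World frame = base frame: x ahead of the robot, y to its left, z up, the work surface at z = 0. Lengths are in m, angles in rad, forces in N, time in s.
With the tool pointing down it reaches from about 0.425 to 0.925 m from the base axis. Payload 6.8 kg.
Tool frame: the origin (TCP) lies at the very end of the fingers, on their centre line; the grasp point (between the pads) lies 19 mm behind it (hold_point_z is the distance from the TCP to the grasp point, in m); z points along the fingers, y is the direction in which the jaws open and shut (so a half turn about z gives the same grasp; the last joint's range is limited). The gripper opens to 85 mm and grips with 20 to 120 N. Pads are 22 mm wide; open, the fingers measure 114 mm over their backs; the gripper's body (76 mm by 85 mm) begins 54 mm behind the grasp point. The pads swing forward as they close: fully open they stand 13 mm farther back than shut.
Start: joints at [-1.319, 0.477, 0.022, 1.555, -0.011, 1.109, -0.083], TCP at [0.238, 0.632, 0.231] pointing down, gripper open.
Joint ranges: [-2.96, 2.96], [-0.34, 2.1], [-1.41, 1.46], [0.24, 2.44], [-1.37, 4.51], [0.17, 1.92], [-2.96, 2.96]. Speed limits (rad/s): [2.39, 2.39, 3.14, 3.14, 3.14, 3.14, 3.14].

INTERFACE

Orientations are given as a unit quaternion [w, x, y, z].
In Python, from station import get_obs, read_camera, calibration, hand_in, regions_of, hold_point_z gives the robot as it stands.
- The arm moves only by the tool send_rows, never from a script. Its argument "motion" is text: rows parted by semicolons, each of 7 numbers parted by spaces: the shift along the world's x, y, z in cm, then the turn, a rotation vector about the world's x, y, z in degrees, then the closure, from 0 (fully open) to 1 (shut). In form: dx dy dz rx ry rz fingers; .... A call has 1 to 20 rows; each row shifts and turns the pose as measured when the row begins; what a row does not reach is not made up. A row lasts 1/12 s, in which the tool goes at most 41.7 mm and 7.16 degrees, less where a joint would pass 70% of its speed; a pose out of reach is approached as far as the arm can. A call is refused whole if a number of a shift passes 4.17 or a number of a turn 7.16, either way. A call with a gripper value outside its range is refused whole. The fingers move at their own pace and stop on an object; "newtons" is the grip in N (left out, the last holds). Time passes only in rows, so rows that do not move let the fingers close. It gives the time, the measured TCP pose, the force and the opening at its end, in the units of the state.
- get_obs(): the state, without advancing time (a new reading comes with each control period).
- read_camera(name): name is "scene" or "top" or "wrist"; returns the picture (420x560x3 uint8, red, green, blue); there is no depth.
- calibration(name): a dict with "mtx" (3x3 intrinsics, pixels), "R" (3x3) and "t" (3): a world point X has camera coordinates R X + t; the wrist camera has in their place "hand_eye" (4x4, takes a point from camera to tool coordinates, whose origin is the TCP and whose axes are the flange's). Camera axes: x right, y down, z forward; pixel columns grow to the right and rows downward; lengths in m; the calibration is good to about 2 mm. A picture is of the moment at which its call begins: read the wrist's pose just before it. calibration takes no time and is no camera call.
- hand_in(): hands the job in, once; it reports no verdict.
Trained networks look in the newest picture that a camera, given by its name, has taken for a name from the list of things; names that differ only in an ending like _2 or _b are one class to them, and where a whole thing is asked for, a point or a joint stands for the part that bears it (a point fixed in the world has none). Each returns a list of dicts, best first, with "conf" (0 to 1); they miss things now and then, are a little off and sometimes report something else, mostly with a low value. They report only what shows in the picture. A call takes as long as a camera call.
- regions_of(thing, camera): "region" (420x560 bool, what is visible of it) and "point" ([column, row] in pixels, amid what is visible of it).
The state is a dict: "t": time; "q": joint angles; "joint_vel": joint speeds; "joint_torque": joint torques, N m; "eef_pos": TCP position; "tool_rot": TCP orientation; "contact_force": force on the tool from outside, world axes, zero at the start; "torque": the same for the moment, N m; "gripper_width": opening from 0.0 (shut) to 1.0 (fully open).
Only numpy, scipy, OpenCV 4.12 (cv2) and the standard library are available. Lean on these libraries where they do the work, as an engineer would, in place of code of your own. Each camera call takes 0.05 s, during which the arm holds its last target.

TASK

Two tube readers with blue push-push hatches stand on the bench, one open and one shut, and they must never both be open. With a fingertip on the pad, press the open hatch all the way down and let go, so that it stays latched shut; then press the other hatch once, let go so that it pops open, and watch for a second or two that it stays open. Do not push it down again, and do not pick up or shift anything standing about.

Things in the scene. Friction and masses are not known exactly. Their poses are not given: they have to be found in the camera images.
- reader_a: Tube reader fixed to the bench, white box 130 (x) x 84 (y) mm, 74 mm high to the top of its shut blue hatch; origin: centre of the underside, -x its front (black panel). Hatch 82 mm front to back, 62 wide, 6 thick; hinge line along y, 40 mm behind the origin (+x), 68 mm up; walls round it 66 mm up, 59 in front. Readers look alike, either may be left or right. Hatch starts shut.
- reader_b: Tube reader fixed to the bench, white box 130 (x) x 84 (y) mm, 74 mm high to the top of its shut blue hatch; origin: centre of the underside, -x its front (black panel). Hatch 82 mm front to back, 62 wide, 6 thick; hinge line along y, 40 mm behind the origin (+x), 68 mm up; walls round it 66 mm up, 59 in front. Readers look alike, either may be left or right. Hatch starts open.
- pad_a (a point): Centre of the black round pad (26 mm) on the hatch's upper face, where it is pressed: 62 mm from the hinge line, 20 mm from the free front edge, mid-width; moves with the hatch (74 mm above the bench when shut, about 112 mm when open). Hatch of reader_a (shut at the start).
- pad_b (a point): Centre of the black round pad (26 mm) on the hatch's upper face, where it is pressed: 62 mm from the hinge line, 20 mm from the free front edge, mid-width; moves with the hatch (74 mm above the bench when shut, about 112 mm when open). Hatch of reader_b (open at the start).
- hatch_a (a joint): Hatch angle, rad: 0 latched shut, 0.70 open (stop), negative when pressed in, -0.115 bottom stop (pad 7 mm below shut). A spring (1 N at the pad) pushes it open. Push-push latch: each full press from above to the bottom stop (2 N at the pad, 4 N nearer the hinge; the stop itself is hard), then let go, changes it: open latches shut, shut springs open. Reader_a, starts at 0.
- hatch_b (a joint): Hatch angle, rad: 0 latched shut, 0.70 open (stop), negative when pressed in, -0.115 bottom stop (pad 7 mm below shut). A spring (1 N at the pad) pushes it open. Push-push latch: each full press from above to the bottom stop (2 N at the pad, 4 N nearer the hinge; the stop itself is hard), then let go, changes it: open latches shut, shut springs open. Reader_b, starts at 0.70.
- dish_mid (a point): Centre of a closed white petri dish, 91 mm across, 15 mm high, lying between the readers. Leave alone.
- bottle_mid (a point): Centre of a glass bottle with a blue cap, 58 mm across, 105 mm high, standing to the left. Leave alone.
- pen_mid (a point): Centre of a white marker pen with a red cap, 125 mm long, 15 mm thick, lying in front of the dish. Leave alone.
- stopper_mid (a point): Centre of a black rubber stopper, 26 mm across, 22 mm high, standing to the right. Leave alone.

How it is judged:
On the way, in this order (a step that is already met when the one before it is completed fails the run):
1. the hatch that stood open is latched shut, with the fingers off it (value of joint hatch_b between -0.04 and 0.04 rad and contact force between the fingers and reader_b below 0.1 N), for 0.3 s.
2. the other hatch is pressed in with the fingers (value of joint hatch_a below -0.03 rad and contact force between the fingers and reader_a above 0.5 N).
3. it has popped open and stays open for a second, with the fingers off it (value of joint hatch_a above 0.55 rad and contact force between the fingers and reader_a below 0.1 N), for 1 s.
At the end, for the whole second after the job is handed in: The hatch that was shut stands open (over 0.55 rad of 0.70) and at rest; the hatch that was open is latched shut (within 0.04 rad of 0) and at rest (value of joint hatch_a above 0.55 rad and value of joint hatch_b between -0.04 and 0.04 rad and velocity of joint hatch_a between -0.1 and 0.1 rad/s and velocity of joint hatch_b between -0.1 and 0.1 rad/s); the robot touches nothing.
It fails at once if both hatches are open at once (each over 0.15 rad) (value of joint each of hatch_a, hatch_b above 0.15 rad).
It fails at once if the hatch that has popped open is pushed down again by the fingers (value of joint hatch_a above 0.05 rad and velocity of joint hatch_a below -0.15 rad/s and contact force between the fingers and reader_a above 0.5 N).
It fails at once if the dish, bottle, pen or stopper is shifted or lifted by more than 15 mm (distance of any of dish_mid, bottle_mid, pen_mid, stopper_mid from where it was at the start of the episode above 0.015 m).
It also fails if it takes over 42 s, if anything falls off the work surface, if the arm or the gripper's body presses on something with over 40 N, if the wrist force passes 120 N, or if a joint passes its speed limit or range.

## Working session

There is one attempt and no reset: what is moved stays moved. The work goes in short steps, Python scripts to look and compute and a tool call to move; the robot and the scene stay as the last step left them, time stands still between calls to the robot, and variables do not carry over. Pictures are saved under pics/ and viewed, and the job is handed in when it is done.

Besides the shell and the picture viewer there is one more tool, called after "Call:" as name(argument=value, ...), one argument or row to a line, values as JSON. send_rows: Moves the arm, as the interface text tells. Its arguments: {"type":"object","properties":{"motion":{"type":"string"},"newtons":{"type":"number"}},"required":["motion"]}

```bash
mkdir -p pics; ls; python3 - <<'E'
from station import *
import cv2,numpy as np
o=get_obs();print({k:np.round(v,3) for k,v in o.items()})
print(hold_point_z() if callable(hold_point_z) else hold_point_z)
for n in ["scene","top"]:
    im=read_camera(n);cv2.imwrite(f"pics/{n}0.png",im[:,:,::-1])
    c=calibration(n);print(n,{k:np.round(v,3).tolist() for k,v in c.items()})
    for th in ["reader_a","pad_a","hatch_a","dish_mid","bottle_mid","pen_mid","stopper_mid"]:
        print(th,[(round(r['conf'],2),np.round(r['point']).tolist(),int(r['region'].sum())) for r in regions_of(th,n)])
E
```

```text
pics
{'t': np.float64(0.0), 'q': array([-1.319,  0.478,  0.022,  1.556, -0.011,  1.109, -0.083]), 'joint_vel': array([ 0.   ,  0.001, -0.001,  0.001, -0.   , -0.002,  0.001]), 'joint_torque': array([ 0.0000e+00, -5.9645e+01,  1.6080e+00, -2.8120e+01,  1.3000e-02,
        9.0000e-03,  0.0000e+00]), 'eef_pos': array([0.237, 0.631, 0.23 ]), 'tool_rot': array([-0.   ,  0.179,  0.984, -0.001]), 'contact_force': array([-0.149,  0.378,  0.113]), 'torque': array([-0.014,  0.005, -0.029]), 'gripper_width': np.float64(0.999)}
0.0187
scene {'mtx': [[492.322, 0.0, 289.017], [0.0, 492.322, 213.869], [0.0, 0.0, 1.0]], 'R': [[0.829, -0.559, -0.022], [-0.237, -0.314, -0.919], [0.507, 0.768, -0.393]], 't': [-0.442, 0.212, 1.129]}
reader_a [(0.59, [325.0, 257.0], 2216), (0.16, [395.0, 300.0], 124)]
pad_a [(0.62, [326.0, 248.0], 496), (0.5, [269.0, 191.0], 143)]
hatch_a [(0.58, [323.0, 248.0], 482), (0.42, [274.0, 196.0], 145)]
dish_mid [(0.78, [306.0, 236.0], 468)]
bottle_mid [(0.89, [244.0, 188.0], 435), (0.17, [326.0, 248.0], 496)]
pen_mid [(0.56, [246.0, 252.0], 250)]
stopper_mid [(0.49, [396.0, 299.0], 140)]
top {'mtx': [[482.222, 0.0, 279.881], [0.0, 482.222, 217.688], [0.0, 0.0, 1.0]], 'R': [[-0.02, -1.0, 0.01], [-0.998, 0.019, -0.053], [0.052, -0.011, -0.999]], 't': [-0.025, 0.527, 1.269]}
reader_a [(0.73, [341.0, 223.0], 1868), (0.64, [205.0, 206.0], 1788)]
pad_a [(0.69, [203.0, 201.0], 649), (0.67, [341.0, 221.0], 810)]
hatch_a [(0.66, [343.0, 220.0], 785), (0.21, [339.0, 222.0], 1820)]
dish_mid [(0.84, [264.0, 193.0], 939)]
bottle_mid [(0.59, [123.0, 194.0], 533)]
pen_mid [(0.77, [265.0, 265.0], 228)]
stopper_mid [(0.64, [411.0, 201.0], 56)]
```

View pics/scene0.png

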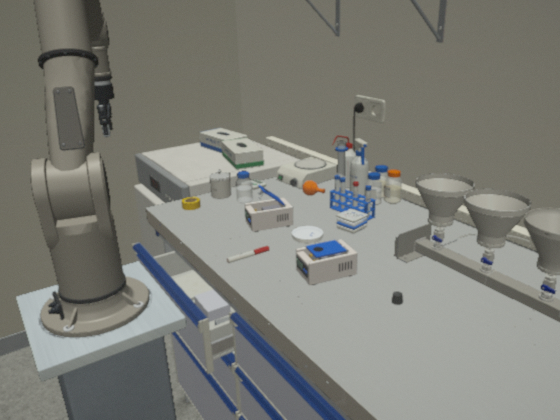

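View pics/top0.png

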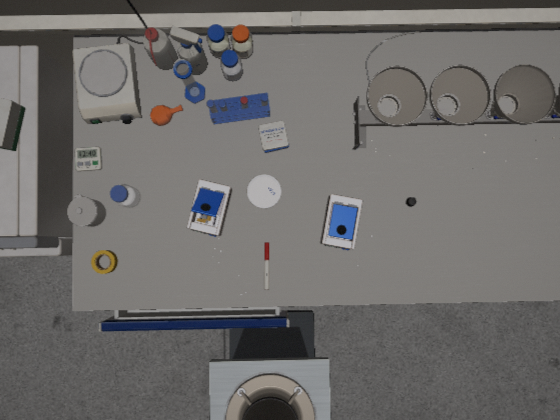

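```bash
python3 - <<'E'
import cv2
a=cv2.imread("pics/top0.png")[150:300,90:450];cv2.imwrite("pics/top0z.png",cv2.resize(a,None,fx=2.2,fy=2.2,interpolation=cv2.INTER_CUBIC))
a=cv2.imread("pics/scene0.png")[130:330,200:430];cv2.imwrite("pics/scene0z.png",cv2.resize(a,None,fx=3,fy=3,interpolation=cv2.INTER_CUBIC))
E
```

```text
(no output)
```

View pics/top0z.png

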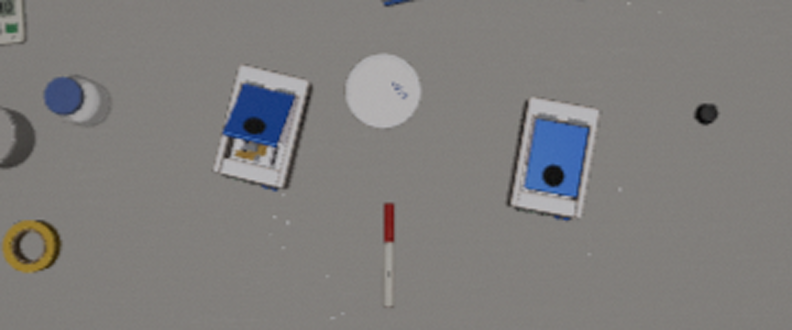

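View pics/scene0z.png

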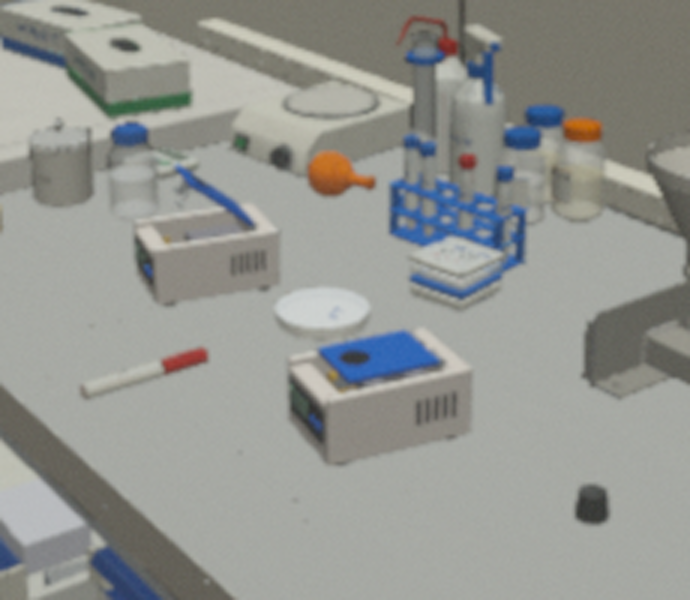

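The open hatch (reader_b) is on the left, with its pad near (206,207) in the top view. The shut one (reader_a) is on the right, with its pad near (341,229). Next I'll measure the pads and the yaws.

```bash
cat > h.py <<'E'
from station import *
import cv2,numpy as np
def ray(n,u,v,z):
    c=calibration(n);K,R,t=[np.array(c[k]) for k in("mtx","R","t")]
    d=R.T@np.linalg.solve(K,[u,v,1]);o=-R.T@t
    return o+d*(z-o[2])/d[2]
def proj(n,X):
    c=calibration(n);K,R,t=[np.array(c[k]) for k in("mtx","R","t")]
    p=K@(R@np.array(X)+t);return p[:2]/p[2]
def dark(im,u,v,r=12,th=45):
    m=(im.max(2)<th).astype(np.uint8)
    w=np.zeros_like(m);w[v-r:v+r,u-r:u+r]=1;m&=w
    n,l,s,c=cv2.connectedComponentsWithStats(m)
    i=1+np.argmax(s[1:,4]);return c[i],s[i]
E
python3 - <<'E'
from h import *
im=read_camera("top")
pb,sb=dark(im,206,207);pa,sa=dark(im,341,229)
print(pb,sb,pa,sa)
PB=ray("top",*pb,.112);PA=ray("top",*pa,.074);print("pads",PB.round(4),PA.round(4))
for r in regions_of("reader_a","top")[:2]:
    m=r['region'].astype(np.uint8);c=max(cv2.findContours(m,0,2)[0],key=cv2.contourArea)
    b=cv2.boxPoints(cv2.minAreaRect(c));print(b.round(1).tolist());W=np.array([ray("top",*p,.06) for p in b]);print(W.round(3).tolist())
    for i in range(2):
        e=W[i+1]-W[i];print(np.linalg.norm(e).round(4),np.degrees(np.arctan2(e[1],e[0])).round(1))
for n in ["dish_mid","bottle_mid","pen_mid","stopper_mid"]:
    p=regions_of(n,"top")[0]['point'];print(n,ray("top",*p,{"bottle_mid":.1}.get(n,.012)).round(3))
# scene pads
s=read_camera("scene")
print("proj",proj("scene",PA),proj("scene",PB))
try: print(dark(s,318,249,8,60))
except Exception as e: print(e)
E
```

```text
[205.0212766  206.89361702] [201 204   9   7  47] [341.13793103 229.5       ] [337 226   9   8  58]
pads [0.5514 0.1493 0.112 ] [ 0.4903 -0.1892  0.074 ]
[[318.70001220703125, 244.10000610351562], [327.8999938964844, 192.89999389648438], [362.29998779296875, 199.10000610351562], [353.1000061035156, 250.3000030517578]]
[[0.454, -0.133, 0.06], [0.585, -0.159, 0.06], [0.568, -0.248, 0.06], [0.437, -0.22, 0.06]]
0.1338 -11.6
0.0899 -101.3
[[186.0, 229.0], [197.39999389648438, 177.60000610351562], [232.1999969482422, 185.39999389648438], [220.8000030517578, 236.6999969482422]]
[[0.5, 0.206, 0.06], [0.631, 0.175, 0.06], [0.61, 0.086, 0.06], [0.478, 0.117, 0.06]]
0.135 -13.1
0.0918 -103.7
dish_mid [ 0.592 -0.002  0.012]
bottle_mid [0.586 0.348 0.1  ]
pen_mid [0.405 0.006 0.012]
stopper_mid [ 0.518 -0.203  0.012]
proj [317.1343582 249.7717164] [265.52879414 191.2092644 ]
(array([315.5, 249. ]), array([315, 249,   2,   1,   2], dtype=int32))
```

Call:
send_rows(
  motion="2.2 -3.3 0 0 0 0.6 1;2.2 -3.3 0 0 0 0.6 1;2.2 -3.3 0 0 0 0.6 1;2.2 -3.3 0 0 0 0.6 1;2.2 -3.3 0 0 0 0.6 1;2.2 -3.3 0 0 0 0.6 1;2.2 -3.3 0 0 0 0.6 1;2.2 -3.3 0 0 0 0.6 1;2.2 -3.3 0 0 0 0.6 1;2.2 -3.3 0 0 0 0.6 1;2.2 -3.3 0 0 0 0.6 1;2.2 -3.3 0 0 0 0.6 1",
  newtons=40,
)

```text
t: 2.15
eef_pos: [0.4995, 0.227, 0.2326]
tool_rot: [-0.002, 0.103, 0.995, 0.004]
contact_force: [1.1, 0.5, 0.5]
gripper_width: 0.002
```

Call:
send_rows(
  motion="2 -3 -1 0 0 0 1;1.7 -2.5 -2 0 0 0 1;1.3 -2 -3 0 0 0 1;0.3 -0.3 -1 0 0 0 1;0 0 0 0 0 0 1",
)

```text
t: 2.57
eef_pos: [0.5615, 0.1339, 0.1639]
tool_rot: [0.004, 0.111, 0.994, 0.005]
contact_force: [0.5, 0.7, 0.3]
gripper_width: -0.001
```

```bash
python3 - <<'E'
from h import *
o=get_obs();print(o['t'],o['eef_pos'],o['tool_rot'],o['contact_force'])
for n in ["scene","wrist"]:
    im=read_camera(n);cv2.imwrite(f"pics/{n}1.png",im[:,:,::-1])
a=cv2.imread("pics/scene1.png")[100:290,200:400];cv2.imwrite("pics/scene1z.png",cv2.resize(a,None,fx=3,fy=3,interpolation=cv2.INTER_CUBIC))
im=read_camera("top");cv2.imwrite("pics/top1z.png",cv2.resize(im[150:300,90:450,::-1],None,fx=2.2,fy=2.2,interpolation=cv2.INTER_CUBIC))
E
```

```text
2.5667 [0.56153412 0.13386624 0.16392967] [0.00377993 0.11068335 0.99383781 0.00461624] [0.50155199 0.67950879 0.26360207]
```

View pics/scene1z.png

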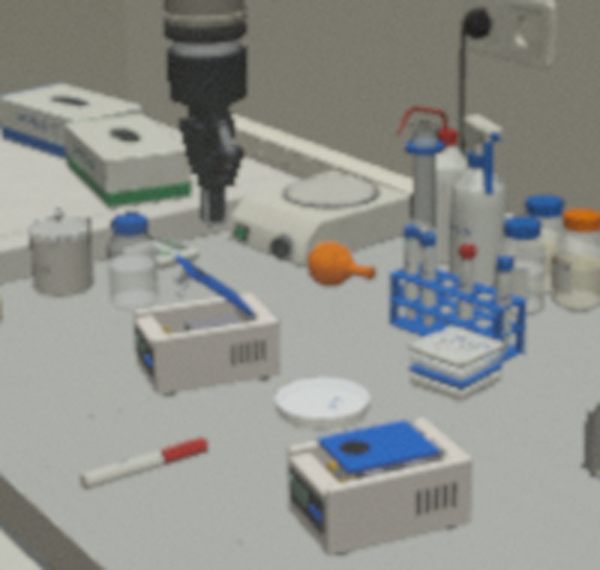

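View pics/wrist1.png

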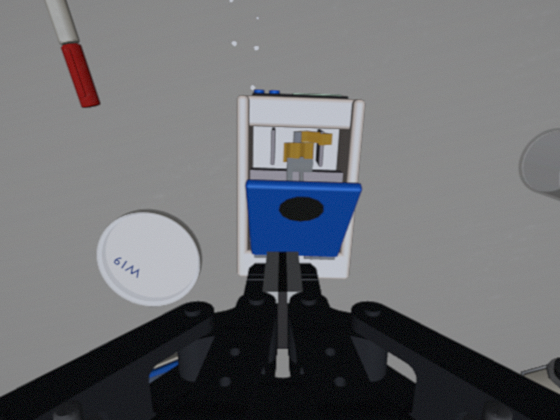

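The wrist view shows pad_b at (301,209) and the shut fingertips at about (283,255). I'll cross-check the pad position with the wrist camera.

```bash
cat >> h.py <<'E'
from scipy.spatial.transform import Rotation as Ro
def wray(o,u,v,z):
    c=calibration("wrist");K=np.array(c["mtx"]);H=np.array(c["hand_eye"])
    w,x,y,zz=o['tool_rot'];R=Ro.from_quat([x,y,zz,w]).as_matrix()
    d=R@H[:3,:3]@np.linalg.solve(K,[u,v,1]);p=R@H[:3,3]+o['eef_pos']
    return p+d*(z-p[2])/d[2]
E
python3 - <<'E'
from h import *
o=get_obs();im=read_camera("wrist");print(o['t'],o['eef_pos'],np.abs(o['joint_vel']).max())
c,s=dark(im,301,209,35);print(c,s);print(wray(o,*c,.112))
y=Ro.from_quat(np.roll(o['tool_rot'],-1)).as_matrix();print(y.round(3))
# reader yaw from wrist: left wall top edge and front edge
a=wray(o,238,98,.066);b=wray(o,238,276,.066);print("wall dir",np.degrees(np.arctan2(*(b-a)[1::-1])))
E
```

```text
2.7167 [0.56149166 0.1371695  0.16636948] 0.01719652844586729
[294.69866667 208.29466667] [274 197  42  23 750]
[0.5506498  0.14777707 0.112     ]
[[-0.976  0.216  0.011]
 [ 0.216  0.976  0.011]
 [-0.008  0.013 -1.   ]]
wall dir -14.49845030438342
```

Call:
send_rows(
  motion="-0.8 1.1 -1 0 0 0 1;0 0 -1.5 0 0 0 1;0 0 -0.5 0 0 0 1;0 0 0 0 0 0 1",
)

```text
t: 3.1
eef_pos: [0.552, 0.1587, 0.139]
tool_rot: [0.008, 0.103, 0.995, 0.01]
contact_force: [-0.2, -0.6, 0.7]
gripper_width: 0.002
```

Call:
send_rows(
  motion="0 -0.5 -0.4 0 0 0 1;0 0 0 0 0 0 1;0 0 0 0 0 0 1",
)

```text
t: 3.35
eef_pos: [0.551, 0.1566, 0.1357]
tool_rot: [0.008, 0.101, 0.995, 0.011]
contact_force: [-1.1, -0.0, 0.4]
gripper_width: 0.001
```

Call:
send_rows(
  motion="0.1 -0.8 -0.3 0 0 0 1;0 0 0 0 0 0 1;0 0 0 0 0 0 1",
)

```text
t: 3.6
eef_pos: [0.5528, 0.1475, 0.1334]
tool_rot: [0.009, 0.101, 0.995, 0.011]
contact_force: [-0.3, -0.3, -0.8]
gripper_width: 0.006
```

Call:
send_rows(
  motion="0 0 -0.6 0 0 0 1;0 0 -0.6 0 0 0 1;-0.3 0.1 -0.6 0 0 0 1;-0.3 0.1 -0.6 0 0 0 1;-0.3 0.1 -0.6 0 0 0 1;-0.2 0 -0.6 0 0 0 1;-0.2 0 -0.6 0 0 0 1;-0.1 0 -0.5 0 0 0 1",
)

```text
t: 4.27
eef_pos: [0.5383, 0.1508, 0.0826]
tool_rot: [0.01, 0.102, 0.995, 0.012]
contact_force: [-0.1, 1.2, 1.4]
gripper_width: 0.003
```

Call:
send_rows(
  motion="-0.2 0.1 -0.4 0 0 0 1;-0.1 0 -0.4 0 0 0 1;-0.1 0 -0.3 0 0 0 1;0 0 -0.3 0 0 0 1;0 0 0 0 0 0 1",
)

```text
t: 4.68
eef_pos: [0.5342, 0.1521, 0.0676]
tool_rot: [0.01, 0.102, 0.995, 0.012]
contact_force: [-2.4, 0.1, 9.1]
gripper_width: -0.0
```

Call:
send_rows(
  motion="0 0 -0.3 0 0 0 1;0 0 0 0 0 0 1",
)

```text
t: 4.85
eef_pos: [0.5342, 0.1521, 0.0679]
tool_rot: [0.009, 0.102, 0.995, 0.012]
contact_force: [-1.2, -1.2, 1.4]
gripper_width: -0.002
```

Call:
send_rows(
  motion="0 0 -0.3 0 0 0 1;0 0 -0.5 0 0 0 1;0 0 -0.5 0 0 0 1",
)

```text
t: 5.1
eef_pos: [0.5348, 0.1527, 0.0661]
tool_rot: [0.009, 0.103, 0.995, 0.015]
contact_force: [-24.0, -7.1, 70.4]
gripper_width: -0.001
```

The force rose to 70 N with the tip at z≈0.066, so it's on the bottom stop. Releasing now.

Call:
send_rows(
  motion="0 0 0.5 0 0 0 1;0 0 1 0 0 0 1;0 0 1.5 0 0 0 1;0 0 2 0 0 0 1;0 0 2 0 0 0 1;0 0 1 0 0 0 1;0 0 0 0 0 0 1;0 0 0 0 0 0 1",
)

```text
t: 5.77
eef_pos: [0.534, 0.1514, 0.1526]
tool_rot: [0.009, 0.104, 0.994, 0.015]
contact_force: [-0.7, 0.0, -0.7]
gripper_width: -0.002
```

```bash
python3 - <<'E'
from h import *
o=get_obs();print(o['t'],o['eef_pos'],o['contact_force'])
im=read_camera("wrist");cv2.imwrite("pics/wrist2.png",im[:,:,::-1])
a=read_camera("scene")[100:290,200:400,::-1];cv2.imwrite("pics/scene2z.png",cv2.resize(a,None,fx=3,fy=3,interpolation=cv2.INTER_CUBIC))
E
```

```text
5.7667 [0.53404334 0.15141168 0.15260215] [-0.72572945  0.04395615 -0.74089155]
```

View pics/scene2z.png

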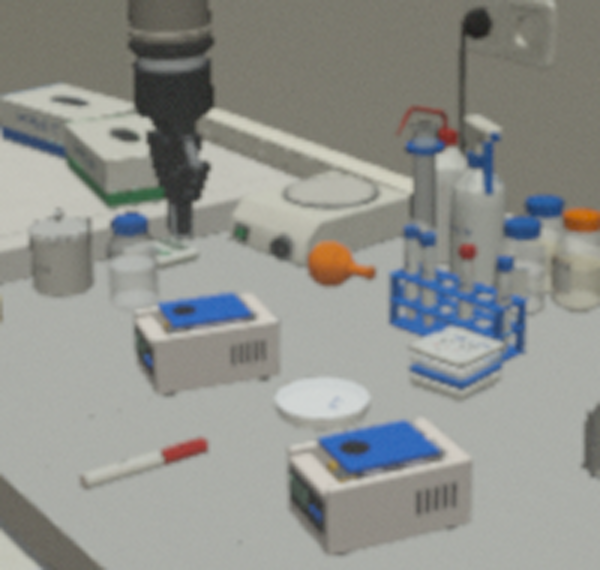

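View pics/wrist2.png

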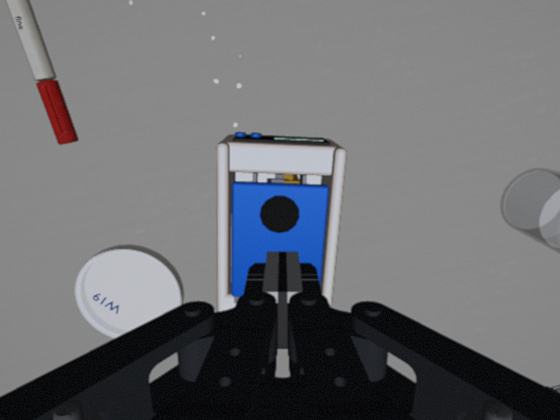

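Both hatches are now flush: pad_b in the wrist view is at (280,213), and the scene view shows both lids flat. Moving on to reader_a.

Call:
send_rows(
  motion="-0.3 -2 0.5 0 0 0 1;-0.5 -3.5 0 0 0 0 1;-0.5 -3.5 0 0 0 0 1;-0.5 -3.5 0 0 0 0 1;-0.5 -3.5 0 0 0 0 1;-0.5 -3.5 0 0 0 0 1;-0.5 -3.5 0 0 0 0 1;-0.5 -3.5 0 0 0 0 1;-0.3 -2 0 0 0 0 1;0 -0.5 0 0 0 0 1;0 0 0 0 0 0 1;0 0 0 0 0 0 1",
)

```text
t: 6.87
eef_pos: [0.48, -0.1467, 0.1433]
tool_rot: [-0.003, 0.101, 0.995, 0.013]
contact_force: [-0.2, 0.1, -0.1]
gripper_width: 0.0
```

```bash
python3 - <<'E'
from h import *
o=get_obs();im=read_camera("wrist");cv2.imwrite("pics/wrist3.png",im[:,:,::-1])
print(o['t'],o['eef_pos'],o['tool_rot'],o['contact_force'])
for r in regions_of("pad_a","wrist"): print(r['conf'],r['point'])
E
```

```text
6.8667 [ 0.48000932 -0.14667129  0.14334485] [-0.00252291  0.10093373  0.99480354  0.01311214] [-0.19541663  0.14433087 -0.10409499]
0.74 [213.0, 253.0]
```

View pics/wrist3.png

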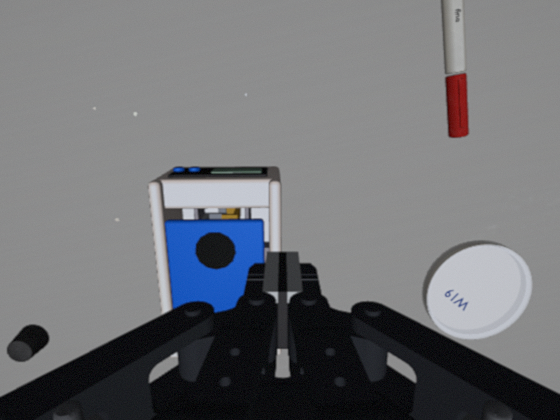

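Call:
send_rows(
  motion="0.3 -1.5 -0.3 0 0 0 1;0.3 -1.5 -0.3 0 0 0 1;0.1 -0.4 0 0 0 0 1;0 0 0 0 0 0 1;0 0 0 0 0 0 1",
)

```text
t: 7.38
eef_pos: [0.4903, -0.1706, 0.1367]
tool_rot: [-0.003, 0.092, 0.996, 0.015]
contact_force: [0.4, 0.4, 0.6]
gripper_width: -0.002
```

```bash
python3 - <<'E'
from h import *
o=get_obs();im=read_camera("wrist");cv2.imwrite("pics/wrist4.png",im[:,:,::-1])
print(o['t'],o['eef_pos'],o['tool_rot'],o['contact_force'])
for r in regions_of("pad_a","wrist"): print(r['conf'],r['point'],wray(o,*r['point'],.074))
E
```

```text
7.3833 [ 0.49028832 -0.17055205  0.1366844 ] [-0.00291351  0.09231622  0.99561033  0.01514277] [0.35885845 0.38702235 0.64896292]
0.96 [233.9, 234.1] [ 0.48983622 -0.19839238  0.074     ]
```

View pics/wrist4.png

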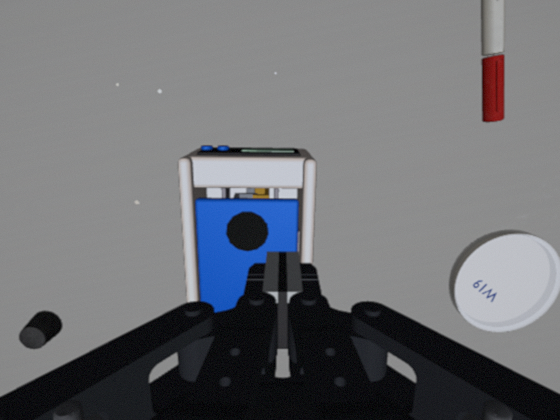

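```bash
python3 - <<'E'
from h import *
o=get_obs();im=read_camera("wrist")
c,s=dark(im,247,231,28,40);print(c,s,o['eef_pos'],wray(o,*c,.074),wray(o,247,231,.074))
E
```

```text
[246.59066901 230.97711268] [ 227  213   40   37 1136] [ 0.49023426 -0.17044444  0.13677693] [ 0.48936744 -0.190299    0.074     ] [ 0.48943029 -0.19005808  0.074     ]
```

Call:
send_rows(
  motion="0 -1 -1 0 0 0 1;0 -0.6 -1.2 0 0 0 1;0 -0.2 -1 0 0 0 1;0 0 0 0 0 0 1;0 0 0 0 0 0 1",
)

```text
t: 7.95
eef_pos: [0.4905, -0.1865, 0.1032]
tool_rot: [-0.002, 0.091, 0.996, 0.016]
contact_force: [0.4, 0.8, -0.0]
gripper_width: -0.001
```

Call:
send_rows(
  motion="0 -0.3 -0.6 0 0 0 1;0 0 -0.6 0 0 0 1;0 0 -0.5 0 0 0 1;0 0 -0.4 0 0 0 1;0 0 -0.3 0 0 0 1",
)

```text
t: 8.37
eef_pos: [0.491, -0.189, 0.0777]
tool_rot: [-0.002, 0.09, 0.996, 0.016]
contact_force: [0.9, 0.4, -0.8]
gripper_width: 0.002
```

Call:
send_rows(
  motion="0 0 -0.4 0 0 0 1;0 0 -0.4 0 0 0 1;0 0 -0.4 0 0 0 1;0 0 -0.3 0 0 0 1",
)

```text
t: 8.7
eef_pos: [0.4911, -0.1894, 0.0664]
tool_rot: [-0.002, 0.091, 0.996, 0.017]
contact_force: [-18.3, 6.8, 60.2]
gripper_width: 0.001
```

The force is 60 N at z=0.066, so it's at the stop. Releasing straight up.

Call:
send_rows(
  motion="0 0 0.5 0 0 0 1;0 0 1.5 0 0 0 1;0 0 2 0 0 0 1;0 0 2.5 0 0 0 1;0 0 2.5 0 0 0 1;0 0 2 0 0 0 1;0 0 1 0 0 0 1;0 0 0 0 0 0 1;0 0 0 0 0 0 1;0 0 0 0 0 0 1;0 0 0 0 0 0 1;0 0 0 0 0 0 1;0 0 0 0 0 0 1;0 0 0 0 0 0 1;0 0 0 0 0 0 1;0 0 0 0 0 0 1",
)

```text
t: 10.03
eef_pos: [0.4881, -0.1879, 0.186]
tool_rot: [-0.006, 0.091, 0.996, 0.019]
contact_force: [-0.8, 0.1, 1.1]
gripper_width: -0.004
```

```bash
python3 - <<'E'
from h import *
o=get_obs();print(o['t'],o['eef_pos'],o['contact_force'])
im=read_camera("wrist");cv2.imwrite("pics/wrist5.png",im[:,:,::-1])
a=read_camera("scene")[100:330,200:440,::-1];cv2.imwrite("pics/scene5z.png",cv2.resize(a,None,fx=2.5,fy=2.5,interpolation=cv2.INTER_CUBIC))
E
```

```text
10.0333 [ 0.48812223 -0.18794206  0.18598469] [-0.81664217  0.0600684   1.11250368]
```

View pics/scene5z.png

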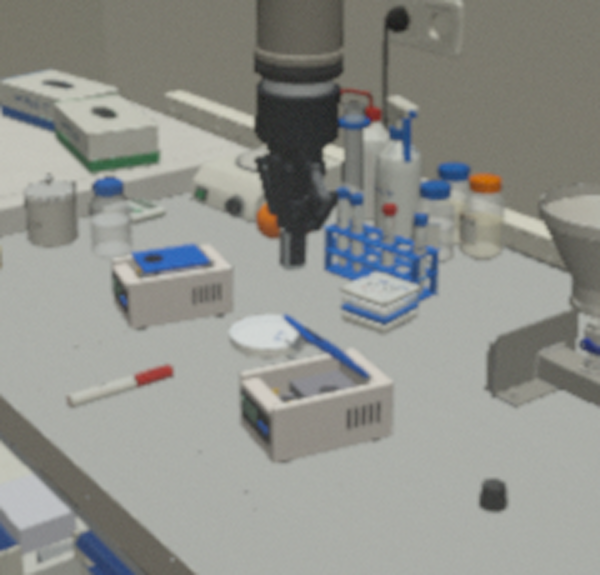

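View pics/wrist5.png

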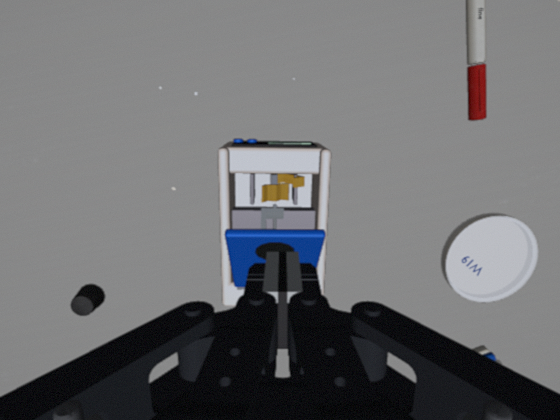

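Hatch A is open, with its free edge at (275,232) in the wrist view, and hatch B is still shut. The tip is well clear at z=0.186. I'll wait two more seconds and look again.

Call:
send_rows(
  motion="0 0 0.5 0 0 0 1;0 0 0 0 0 0 1;0 0 0 0 0 0 1;0 0 0 0 0 0 1;0 0 0 0 0 0 1;0 0 0 0 0 0 1;0 0 0 0 0 0 1;0 0 0 0 0 0 1;0 0 0 0 0 0 1;0 0 0 0 0 0 1;0 0 0 0 0 0 1;0 0 0 0 0 0 1;0 0 0 0 0 0 1;0 0 0 0 0 0 1;0 0 0 0 0 0 1;0 0 0 0 0 0 1;0 0 0 0 0 0 1;0 0 0 0 0 0 1;0 0 0 0 0 0 1;0 0 0 0 0 0 1",
)

```text
t: 11.8
eef_pos: [0.4885, -0.1881, 0.1921]
tool_rot: [-0.005, 0.091, 0.996, 0.019]
contact_force: [-0.8, -0.5, 1.0]
gripper_width: 0.001
```

```bash
python3 - <<'E'
from h import *
o=get_obs();print(o['t'],o['eef_pos'],o['contact_force'])
a=read_camera("scene")[100:330,200:440,::-1];cv2.imwrite("pics/scene6z.png",cv2.resize(a,None,fx=2.5,fy=2.5,interpolation=cv2.INTER_CUBIC))
E
```

```text
11.8 [ 0.48851777 -0.18805023  0.19211812] [-0.80115564 -0.52063198  0.96228392]
```

View pics/scene6z.png

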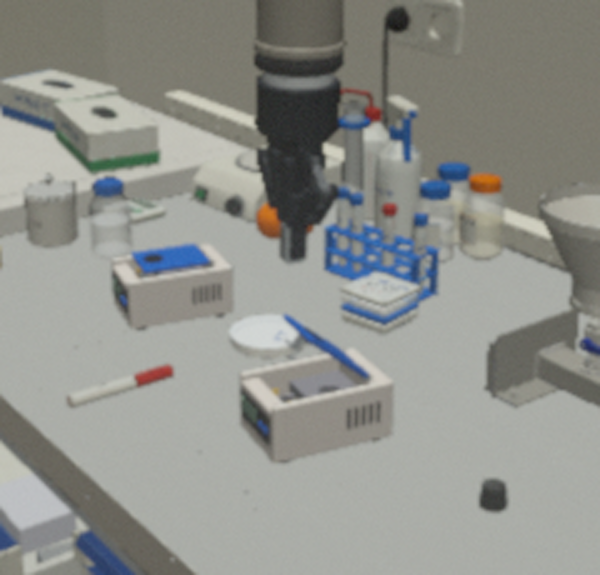

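The scene hasn't changed after about 1.8 s: the right hatch is open, the left is shut, and nothing has been displaced. Handing in.

```bash
python3 -c "
from station import *
print(hand_in())"
```

```text
the job is handed in; nothing more can be done
None
```

The hatch that stood open (reader_b, on the left) is now latched shut, and the other (reader_a, on the right) has popped open and stayed open. I handed the job in at about 12 s.

- **Closing reader_b:** I pressed its pad with closed fingers to the bottom stop, with the tip at z ≈ 0.066 m. After I let go, the scene and wrist pictures both showed the lid flat.
- **Opening reader_a:** I pressed its pad once to the stop and lifted straight up, and it opened.
- **Last checks:** two scene pictures about 1.8 s apart both showed A open, B shut, and the dish, pen, bottle and stopper apparently where they were. The fingertip was well clear at z ≈ 0.19 m, and the force reading was only noise (about 1 N).

**What disagreed or was rough:**
- **Press force:** it peaked at about 75 N on B and 63 N on A at the hard stop. That is more than needed, but under the 120 N wrist limit.
- **First press on B:** it read only 9 N, so I pressed further, without lifting off, until the stop was clear.
- **Pad A position:** the network's wrist-view estimate was about 8 mm off in y from my own wrist and top measurements, which agreed with each other, so I used those.
- **Stopper:** one top-view detection of it was wrong, and I ignored it.

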